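# Dump the tipping bucket into the blue tray

## Robot

A 6-joint arm with a two-finger parallel gripper is mounted at the origin on the work surface; the furniture and walls round the work are solid. World frame = base frame: x ahead of the robot, y to its left, z up, the work surface at z = 0. Lengths are in m, angles in rad, forces in N, time in s.
With the tool pointing down it reaches from about 0.325 to 0.75 m from the base axis. Payload 7.6 kg.
Tool frame: the origin (TCP) lies between the finger pads; the fingertips stand 8 mm ahead of it and the grasp point (between the pads) lies 11 mm behind it; z points along the fingers, y is the line along which they close (so a half turn about z gives the same grasp; the last joint's range is limited). The gripper opens to 85 mm and grips with 20 to 120 N. Pads are 22 mm wide; open, the fingers measure 114 mm over their backs; the gripper's body (76 mm by 85 mm) begins 54 mm behind the grasp point. The pads swing forward as they close: fully open they stand 13 mm farther back than shut.
Start: joints at [1.121, 0.052, 1.401, -0, 1.689, -0.07], TCP at [0.195, 0.488, 0.219] pointing down, gripper open.
Joint ranges: [-2.9, 2.9], [-0.91, 2.17], [0.12, 2.37], [-1.06, 4.2], [0.26, 2.73], [-2.93, 2.93]. Speed limits (rad/s): [2.57, 2.57, 3.01, 3.14, 3.14, 3.14].

## Interface

Orientations are given as [roll, pitch, yaw] about the fixed x, y, z axes, in that order (R = Rz(yaw) Ry(pitch) Rx(roll)).
In Python, from rig import monitor, vision, manip, models gives the robot as it stands.
- The arm moves only by the tool move_arm, never from a script. Its argument "deltas" is one flat list of numbers, 7 for each row, row after row: the finger opening in m, from 0 to 0.0854, then the shift along the tool's x, y, z in m, then the turn, a rotation vector about the tool's x, y, z in rad. In form: [hand, tx, ty, tz, wx, wy, wz, hand, tx, ty, tz, wx, wy, wz, ...]. A call has 1 to 10 rows; each row shifts and turns the commanded pose from where the row before left it, along the tool's axes as they then stand; what a row does not reach is not made up. A row lasts 1/8 s, in which the tool goes at most 62.5 mm and 10.7 degrees, less where a joint would pass 70% of its speed; a pose out of reach is approached as far as the arm can. A call with a gripper value outside its range is refused whole. The fingers move at their own pace and stop on an object; "squeeze" is the grip in N (left out, the last holds). Time passes only in rows, so rows that do not move let the fingers close. It gives the time, the measured TCP pose, the force, the opening and the grip force at its end, in the units of the state.
- monitor.get_obs(): the state, without advancing time (a new reading comes with each control period).
- vision.capture(name): name is "side" or "top"; returns a dict with "color" (400x640x3 uint8, red, green, blue), "fovy" (degrees; the focal length in pixels is half the picture's height over the tangent of half this angle, whatever the lens; pixels are square), "cx", "cy" (the principal point, pixels), "D" ([k1, k2, p1, p2, k3] as OpenCV has them; the pictures are not rectified), "origin" and "rotation" of the camera in the world. Camera axes: x right, y up, looking along -z (the intrinsics and any distortion apply to the point x, -y, -z); pixel columns grow to the right and rows downward; lengths in m; the calibration is good to about 2 mm. A picture is of the moment at which its call begins. There is no depth.
- manip.sign_off(): hands the job in; it is judged then, once.
Trained networks look in a picture, given as the dict that the camera call returned (one of the last four; its "shot" number tells which), for a name from the list of things; names that differ only in an ending like _2 or _b are one class to them, and where a whole thing is asked for, a point or a joint stands for the part that bears it (a point fixed in the world has none). Each returns a list of dicts, best first, with "conf" (0 to 1); they miss things now and then, are a little off and sometimes report something else, mostly with a low value. They report only what shows in the picture. A call takes as long as a camera call. They do not tell look-alikes from the thing itself.
- models.find_in(picture, name): "centre" ([x, y, z] in m, in world coordinates, good to about 4 mm: the middle of the surface that is visible of it).
- models.landmark_of(picture, name): "centre" ([x, y, z] in m, in world coordinates, good to about 4 mm: a listed point, or the origin of a listed thing).
The state is a dict: "t": time; "qpos": joint angles; "dq": joint speeds; "effort": joint torques, N m; "position": TCP position; "ee_rot": TCP orientation; "force": force on the tool from outside, world axes, zero at the start; "ft_torque": the same for the moment, N m; "grip_width": opening from 0.0 (shut) to 1.0 (fully open); "gripper_force": force on a finger pad.
Only numpy, scipy, OpenCV 4.12 (cv2) and the standard library are available. Lean on these libraries where they do the work, as an engineer would, in place of code of your own. Each camera call takes 0.05 s, during which the arm holds its last target. There are 200 camera calls.

## Task

Tip the latched steel bucket right over by its red handle bar so that both cream plugs fall into the blue tray, not into the yellow tray that holds the green offcut. Then let the bucket swing back upright into its latch. Leave both trays where they stand.

Things in the scene. Friction and masses are not known exactly. Their poses are not given: they have to be found in the camera images.
- stand: fixed dumping station: steel base plate 250 x 380 x 8 mm, grey posts 50 mm wide, 213 mm high at x = -101 and +101 mm carry the bucket's axle. Origin: centre of the underside, on the bench; z up; -x is the front, where the red handle bar sticks out. The bucket tips about the axle, which runs along this x axis 190 mm above the origin, to the +y or -y side
- bucket (a joint): bucket's angle about the axle, rad: 0 upright and latched, positive tipped to the station's +y side, negative to -y; stops at +-1.9. A roller latch holds it upright: about 8 N at the bar frees it, some 0.2 rad from upright. Beyond, a damped return spring (0.4 N m/rad, 7 to 12 N at the bar when well over) swings it back in 2 to 3 s unless held, and the latch catches again
- mouth (a point): centre of the open mouth of the bare-steel bucket, 65 mm above the axle; moves with the bucket, a trough 156 mm long (x), 72 mm wide at the floor, 148 mm at the mouth (y); its floor is 10 mm below the axle. The plugs slide out over the side it is tipped to, at 1.4 to 1.65 rad
- handle (a point): point on the red round handle bar (16 mm diameter), 48 mm from its front tip, at x = -128 mm of the stand; a good place to grasp. A lever arm fixes it to the bucket, with which it moves: parallel to the axle, 110 mm from it (straight above it when upright, 300 mm above the bench); it sticks out 88 mm to the front of the arm, free all round, to a plain end
- blue_tray: the target: blue open plastic tray 180 (x) x 160 (y) x 50 mm high, walls 4 mm, 0.5 kg, loose on the base plate on either the +y or the -y side of the axle, centre 97 mm from the middle, partly under the bucket. Origin: centre of its underside, z up
- yellow_tray: yellow open tray, the same size, at the other side; a pale green moulded offcut lies in it. Origin: centre of its underside, z up
- plug_a: cream cup-shaped moulded plug, 61 mm across and 35 mm high, about 30 g, in the front half of the bucket. Origin: centre of its underside
- plug_b: cream cup-shaped moulded plug, 61 mm across and 28 mm high, about 30 g, in the rear half of the bucket. Origin: centre of its underside
Things that resemble listed ones, but are neither listed nor needed, are in the scene too. What is meant by the blue_tray is not pink, and is the larger of those in its own colour.

How it is judged:
By the outcome, as a careful person would: the job done as asked, in the order asked, and still so for the second after the job is handed in, with the robot touching nothing.
It also fails if it takes over 40 s, if anything falls off the work surface, if the arm or the gripper's body presses on something with over 40 N, if the wrist force passes 120 N, or if a joint passes its speed limit or range.

## Working session

There is one attempt and no reset: what is moved stays moved. The work goes in short steps, Python scripts to look and compute and a tool call to move; the robot and the scene stay as the last step left them, time stands still between calls to the robot, and variables do not carry over. Pictures are saved under pics/ and viewed, at most 10 in all, crops included, and the job is handed in when it is done.

Besides the shell and the picture viewer there is one more tool, called after "Request:" as name(argument=value, ...), one argument or row to a line, values as JSON. move_arm: Moves the arm, as the interface text tells. Its arguments: {"type":"object","properties":{"deltas":{"type":"array","items":{"type":"number"}},"squeeze":{"type":"number"}},"required":["deltas"]}

```bash
mkdir -p pics
python3 - <<'E'
from rig import monitor, vision, manip, models
import cv2
o=monitor.get_obs(); print({k:o[k] for k in('t','position','ee_rot','force','grip_width')})
for c in('side','top'):
    p=vision.capture(c); cv2.imwrite(f'pics/{c}0.png',p['color'][:,:,::-1])
    print(c,p['origin'],p['rotation'],p['fovy'],p['cx'],p['cy'],p['D'])
    for n in('stand','mouth','handle','blue_tray','yellow_tray','plug_a'):
        print(n,[(d['conf'],d['centre']) for d in models.landmark_of(p,n)][:4])
E
```

```text
{'t': 0.0, 'position': array([0.19448861, 0.48731144, 0.21826699]), 'ee_rot': array([-3.14002383e+00, -8.47696029e-05,  2.76177545e+00]), 'force': array([-0.3825779 , -0.76431327,  0.84233353]), 'grip_width': 1.001103662018898}
side [ 0.41330561 -0.91392734  0.54952194] [ 1.16147163  0.00212096 -0.13606221] 52.459483599106775 313.4292050799416 197.82107693599826 [-0.06515266  0.          0.          0.          0.        ]
stand []
mouth [(0.56, [0.6579, -0.0211, 0.2555])]
handle [(0.81, [0.5343, -0.0045, 0.2972])]
blue_tray [(0.84, [0.573, -0.3531, 0.0032]), (0.78, [0.6476, -0.1174, 0.0111]), (0.63, [0.6659, 0.0787, 0.0061])]
yellow_tray [(0.81, [0.6677, 0.077, 0.0104])]
plug_a []
top [ 0.38253587 -0.07249716  1.26037549] [ 0.12690291  0.00182738 -1.58475027] 45.10885668052923 320.6192696843389 201.92602989899893 [-0.04702059  0.          0.          0.          0.        ]
stand []
mouth [(0.57, [0.6546, -0.0199, 0.2551])]
handle [(0.61, [0.5324, -0.0037, 0.2987])]
blue_tray [(0.96, [0.651, -0.1154, 0.0024]), (0.75, [0.5734, -0.3537, 0.0003]), (0.62, [0.3583, -0.1682, 0.0057])]
yellow_tray [(0.73, [0.6722, 0.0761, 0.0088])]
plug_a [(0.66, [0.6956, -0.0243, 0.1808]), (0.55, [0.6215, -0.0126, 0.1782])]
```

View pics/side0.png

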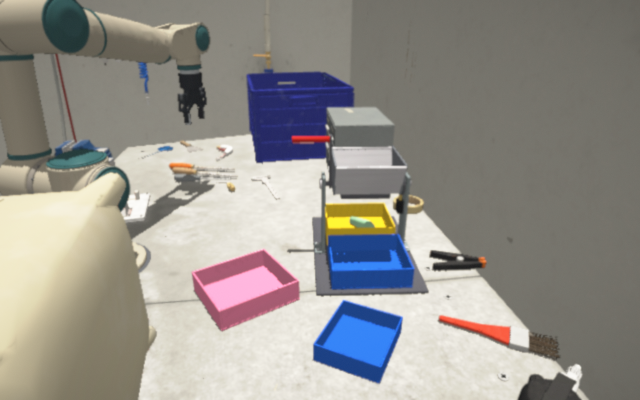

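View pics/top0.png

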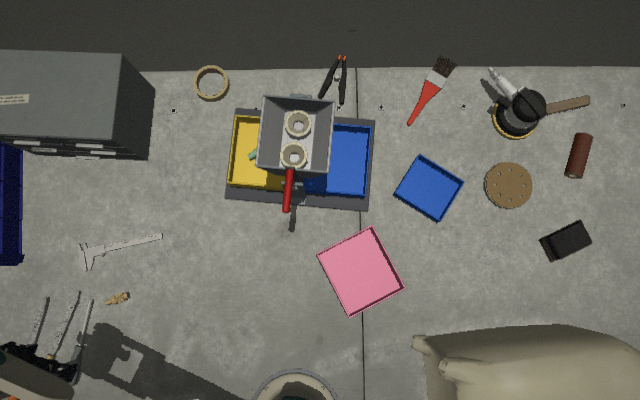

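The front of the station shows clearly in both pictures. What could be taken for the blue tray, by pixel in the side and top pictures:
- Blue tray on the base plate: side (370,262), top (347,160).
- Smaller loose blue tray: side (360,340), top (428,188).
- Pink tray: side (245,288), top (360,270).
- Dark blue crate: side (300,115).

I choose the one on the plate, on the station's -y side (right in the top picture). The yellow tray with the green offcut is on the +y side. The red bar is at side (310,139), top (288,190). The red brush is not it.

```bash
cat > h.py <<'E'
import numpy as np, cv2
from scipy.spatial.transform import Rotation as R
def ray(p,uv):
    f=200/np.tan(np.radians(p['fovy'])/2)
    K=np.array([[f,0,p['cx']],[0,f,p['cy']],[0,0,1]])
    n=cv2.undistortPoints(np.array(uv,float).reshape(-1,1,2),K,np.array(p['D']))[:,0]
    M=np.array(p['rotation']); M=M if M.shape==(3,3) else R.from_euler('xyz',M).as_matrix()
    return np.c_[n[:,0],-n[:,1],-np.ones(len(n))]@M.T
def onz(p,uv,z):
    d=ray(p,uv); o=np.array(p['origin']); return o+d*((z-o[2])/d[:,2])[:,None]
E
python3 - <<'E'
from h import *
from rig import vision,monitor
p=vision.capture('top'); c=p['color'].astype(int)
cv2.imwrite('pics/crop.png',cv2.resize(p['color'][80:240,200:480,::-1],None,fx=2.8,fy=2.8,interpolation=cv2.INTER_CUBIC))
m=(c[...,0]>110)&(c[...,1]<60)&(c[...,2]<60); v,u=np.nonzero(m); k=(u>270)&(u<310)&(v>150)&(v<225)
P=onz(p,np.c_[u[k],v[k]],.305)[:,:2]; ce=P.mean(0); w=np.linalg.svd(P-ce)[2][0]; w*=np.sign(w[0]); s=(P-ce)@w
print('bar',k.sum(),ce,np.arctan2(w[1],w[0]),ce+w*s.min(),ce+w*s.max())
print('plate',onz(p,[[237,108],[376,121],[368,211],[225,198]],.008)[:,:2].round(4).tolist())
print('rot test',R.from_euler('xyz',monitor.get_obs()['ee_rot']).as_matrix().round(3).tolist())
E
```

```text
bar 266 [ 0.52893157 -0.0059092 ] -0.12307720359436138 [ 0.48680713 -0.0006983 ] [ 0.57257537 -0.01130804]
plate [[0.801, 0.1496], [0.7592, -0.2241], [0.5167, -0.1961], [0.5563, 0.1789]]
rot test [[-0.929, 0.371, 0.0], [0.371, 0.929, 0.0], [-0.0, 0.0, -1.0]]
```

View pics/crop.png

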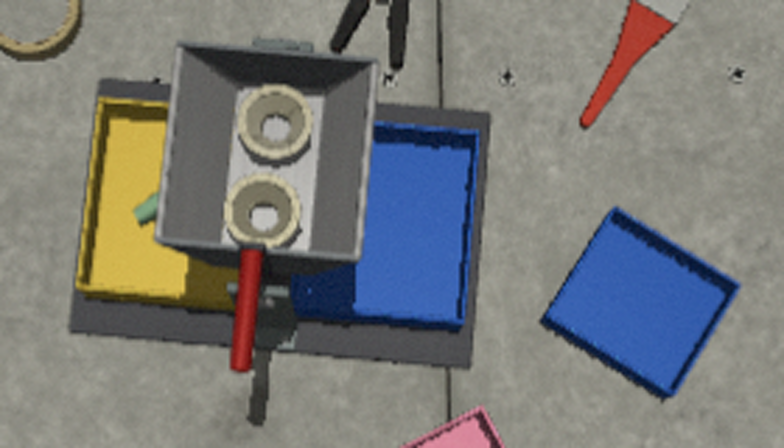

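The crop shows the big blue tray on the plate at the right of the bucket, about crop (415,225). The yellow tray with the green offcut is at the left, about crop (125,200). Both plugs are in the bucket, and the red bar runs from crop (240,370) to (250,250). Tip towards -y. The station's yaw is about -0.115, and the grasp point is about (0.523, -0.0055, 0.30).

Request:
move_arm(
  deltas=[0.085,0,0,-0.06,0,0,-0.133,0.085,0,0,-0.06,0,0,-0.132,0.085,0,0,-0.06,0,0,0,0.085,-0.032,-0.038,0,0,0,0,0.085,-0.032,-0.038,0,0,0,0,0.085,-0.032,-0.038,0,0,0,0,0.085,-0.032,-0.038,0,0,0,0,0.085,-0.032,-0.038,0,0,0,0,0.085,-0.032,-0.038,0,0,0,0,0.085,-0.032,-0.038,0,0,0,0],
  squeeze=60,
)

```text
t: 2.0
position: [0.3873, 0.1962, 0.3993]
ee_rot: [3.141, 0.001, 3.027]
force: [0.9, 0.7, 0.6]
grip_width: 0.993
gripper_force: 0.0
```

Request:
move_arm(
  deltas=[0.085,-0.0316,-0.037,0,0,0,0,0.085,-0.0316,-0.037,0,0,0,0,0.085,-0.0316,-0.037,0,0,0,0,0.085,-0.0316,-0.037,0,0,0,0,0.085,-0.0316,-0.037,0,0,0,0,0.085,0,0,0.03,0,0,0,0.085,0,0,0,0,0,0],
)

```text
t: 2.88
position: [0.522, -0.0045, 0.3666]
ee_rot: [-3.142, -0.005, 3.026]
force: [-0.4, 0.6, -0.3]
grip_width: 0.996
gripper_force: 0.0
```

Run:
```python
from h import *
from rig import vision,models,monitor
print(monitor.get_obs()['position'])
for c in('side','top'):
    p=vision.capture(c); print([(d['conf'],d['centre']) for d in models.landmark_of(p,'handle')])
    if c=='side': cv2.imwrite('pics/s1.png',cv2.resize(p['color'][60:300,230:480,::-1],None,fx=2.4,fy=2.4))
```

```text
[ 0.52204979 -0.00451295  0.36658254]
[(0.69, [0.5358, -0.0091, 0.2998])]
[(0.56, [0.5309, -0.0014, 0.2987])]
```

View pics/s1.png

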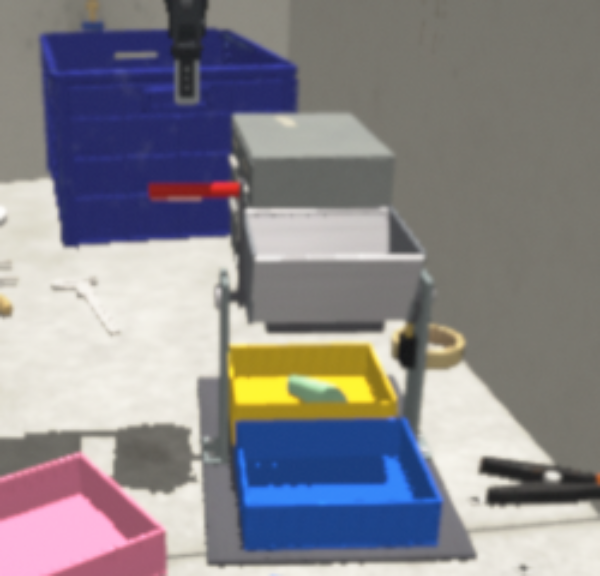

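The finger hangs over the bar: crop (187,90) against a bar running from x = 150 to 240 at row 189. I go down and close.

Request:
move_arm(
  deltas=[0.085,0,0,0.04,0,0,0,0.085,0,0,0.038,0,0,0,0.085,0,0,0,0,0,0,0.0,0,0,0,0,0,0,0.0,0,0,0,0,0,0,0.0,0,0,0,0,0,0,0.0,0,0,0,0,0,0,0.0,0,0,0,0,0,0],
  squeeze=60,
)

```text
t: 4.08
position: [0.5234, -0.0044, 0.2956]
ee_rot: [3.141, 0.008, 3.027]
force: [-1.4, -0.0, 7.6]
grip_width: 0.003
gripper_force: 3.4
```

Run:
```python
from h import *
from rig import vision,models,monitor
o=monitor.get_obs();print(o['position'],o['force'],o['grip_width'],o['gripper_force'])
for c in('side','top'):
    p=vision.capture(c); print([(d['conf'],d['centre']) for d in models.landmark_of(p,'handle')+models.landmark_of(p,'mouth')])
    a=p['color'][60:260,230:480] if c=='side' else p['color'][70:240,220:400]
    cv2.imwrite(f'pics/{c}2.png',cv2.resize(a[:,:,::-1],None,fx=2.9,fy=2.9))
```

```text
[ 0.52340748 -0.00442444  0.29558221] [-1.39584396 -0.04839688  7.61167438] 0.00265001594199017 3.404206093400717
[(0.87, [0.5349, -0.007, 0.2976]), (0.92, [0.658, -0.0191, 0.254])]
[(0.92, [0.6539, -0.018, 0.2554])]
```

View pics/side2.png

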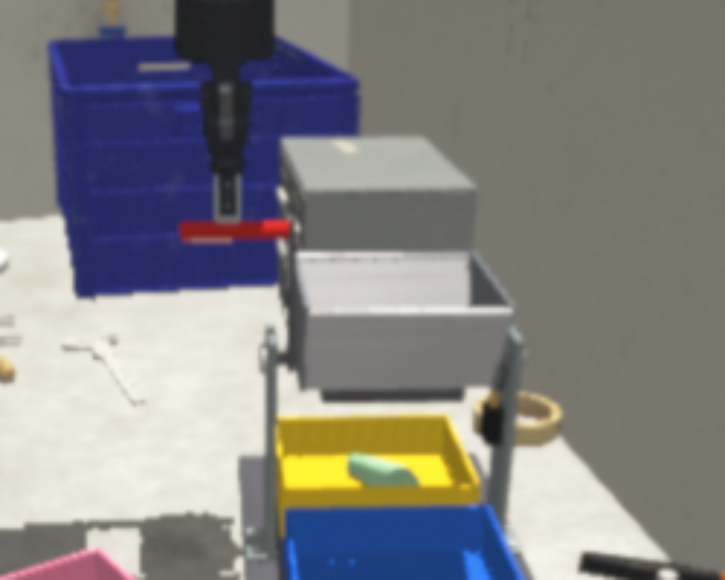

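Run:
```python
from h import *
from rig import vision
p=vision.capture('side'); o=np.array(p['origin'])
d=ray(p,[[230+228/2.9,60+220/2.9],[230+228/2.9,60+231/2.9],[230+180/2.9,60+231/2.9]])
for y in(-.0045,): print((o+d*((y-o[1])/d[:,1])[:,None]).round(4))
```

```text
[[ 0.5261 -0.0045  0.3081]
 [ 0.526  -0.0045  0.2991]
 [ 0.4875 -0.0045  0.3006]]
```

View pics/top2.png

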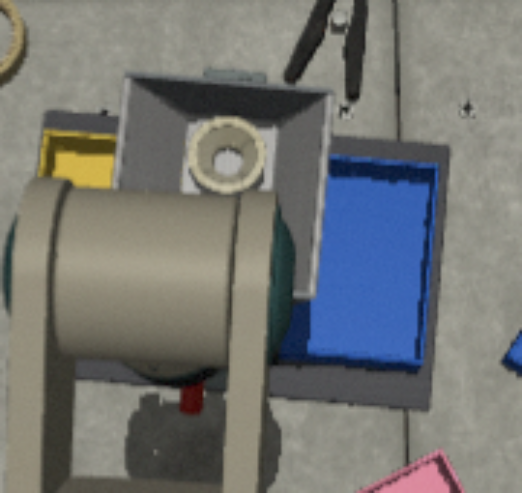

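The fingers stand shut on top of the bar, with the tip at crop (228,220), z = 0.308. The tips are therefore about 20 mm higher than the reported pose implies. The bucket is still upright and both trays are in place. I open, rise, and grasp about 20 mm lower.

Request:
move_arm(
  deltas=[0.085,0,0,-0.04,0,0,0,0.085,0,0,0,0,0,0,0.085,0,0,0,0,0,0,0.085,0,0,0,0,0,0,0.085,0,0,0,0,0,0,0.085,0,0,0.03,0,0,0,0.085,0,0,0.03,0,0,0,0.085,0,0,0,0,0,0],
)

```text
t: 5.42
position: [0.5214, -0.0041, 0.2684]
ee_rot: [-3.141, -0.006, 3.027]
force: [0.2, -0.4, 0.6]
grip_width: 0.997
gripper_force: 0.0
```

Request:
move_arm(
  deltas=[0.0,0,0,0,0,0,0,0.0,0,0,0,0,0,0,0.0,0,0,0,0,0,0,0.0,0,0,0,0,0,0,0.0,0,0,0,0,0,0],
)

```text
t: 6.05
position: [0.5226, -0.0045, 0.2719]
ee_rot: [-3.141, 0.001, 3.026]
force: [-0.7, -2.4, 3.9]
grip_width: 0.163
gripper_force: 58.6
```

Run:
```python
from h import *
from rig import vision
p=vision.capture('side'); cv2.imwrite('pics/s3.png',cv2.resize(p['color'][90:170,270:370,::-1],None,fx=6,fy=6,interpolation=cv2.INTER_CUBIC))
```

```text
(no output)
```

View pics/s3.png

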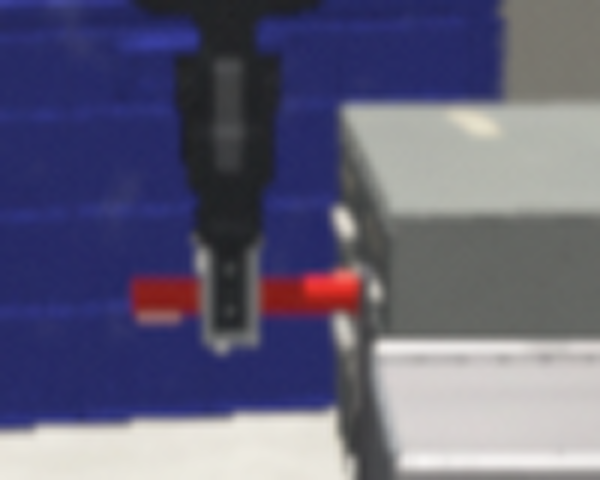

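The pads hold the bar well: it is at crop row 297, inside the pads at rows 235-345. I tip it along the arc towards -y, which is tool -y.

Request:
move_arm(
  deltas=[0.0,0,-0.0137,0.0009,0,0,0,0.0,0,-0.0135,0.0026,0,0,0,0.0,0,-0.0131,0.0042,0,0,0,0.0,0,-0.0124,0.0058,0,0,0,0.0,0,-0.0116,0.0073,0,0,0],
  squeeze=70,
)

```text
t: 6.72
position: [0.5161, -0.0667, 0.2518]
ee_rot: [3.138, 0.004, 3.029]
force: [2.9, 6.9, 1.0]
grip_width: 0.156
gripper_force: 73.9
```

Request:
move_arm(
  deltas=[0.0,0,-0.0106,0.0087,0,0,0,0.0,0,-0.0094,0.01,0,0,0,0.0,0,-0.0081,0.0111,0,0,0,0.0,0,-0.0067,0.012,0,0,0,0.0,0,-0.0051,0.0127,0,0,0,0.0,0,-0.0035,0.0133,0,0,0],
)

```text
t: 7.48
position: [0.5116, -0.1111, 0.1848]
ee_rot: [3.141, 0.006, 3.027]
force: [-3.7, 0.3, 7.4]
grip_width: 0.165
gripper_force: 85.4
```

Request:
move_arm(
  deltas=[0.0,0,-0.0018,0.0136,0,0,0,0.0,0,0,0.0137,0,0,0,0.0,0,0.0016,0.0136,0,0,0,0.0,0,0.001,0.006,0,0,0,0.0,0,0,0,0,0,0,0.0,0,0,0,0,0,0,0.0,0,0,0,0,0,0,0.0,0,0,0,0,0,0],
)

```text
t: 8.48
position: [0.5114, -0.1141, 0.1364]
ee_rot: [-3.135, 0.005, 3.024]
force: [6.5, -15.4, 0.1]
grip_width: 0.161
gripper_force: 92.0
```

Run:
```python
from h import *
from rig import vision,models
P=[]
for c in('side','top'):
    p=vision.capture(c); print([(d['conf'],d['centre']) for d in models.landmark_of(p,'plug_a')+models.landmark_of(p,'handle')])
    P.append(cv2.resize(p['color'][80:300,220:440,::-1],None,fx=1.8,fy=1.8))
cv2.imwrite('pics/b4.png',np.hstack(P))
```

```text
[(0.45, [0.677, -0.1661, 0.0445])]
[(0.55, [0.685, -0.1684, 0.0388])]
```

View pics/b4.png

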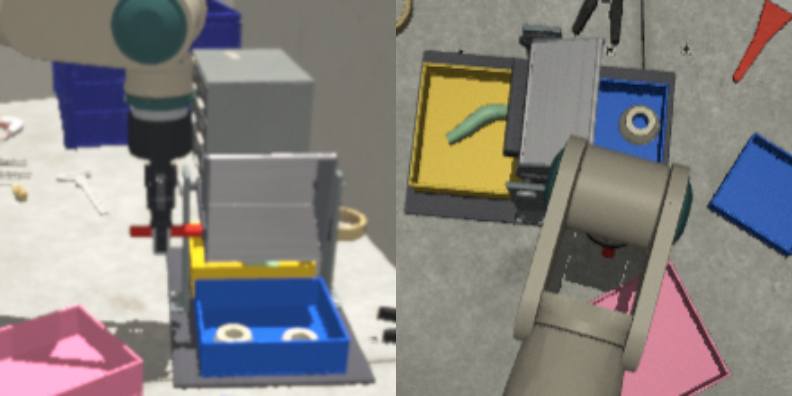

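Both plugs lie in the blue tray, at (235,332) and (298,335) in the left half. The trays have not moved. I guide the bar back along the arc.

Request:
move_arm(
  deltas=[0.0,0,-0.001,-0.006,0,0,0,0.0,0,-0.0016,-0.0136,0,0,0,0.0,0,0,-0.0137,0,0,0,0.0,0,0.0018,-0.0136,0,0,0,0.0,0,0.0035,-0.0133,0,0,0,0.0,0,0.0051,-0.0127,0,0,0,0.0,0,0.0067,-0.012,0,0,0,0.0,0,0.0081,-0.0111,0,0,0,0.0,0,0.0094,-0.01,0,0,0],
)

```text
t: 9.9
position: [0.515, -0.0781, 0.2419]
ee_rot: [3.141, 0.003, 3.027]
force: [20.4, -0.9, -5.8]
grip_width: 0.161
gripper_force: 74.3
```

Request:
move_arm(
  deltas=[0.0,0,0.0106,-0.0087,0,0,0,0.0,0,0.0116,-0.0073,0,0,0,0.0,0,0.0124,-0.0058,0,0,0,0.0,0,0.0131,-0.0042,0,0,0,0.0,0,0.0135,-0.0026,0,0,0,0.0,0,0.0137,-0.0009,0,0,0,0.0,0,0,0,0,0,0,0.0,0,0,0,0,0,0],
)

```text
t: 10.9
position: [0.5224, -0.0038, 0.2749]
ee_rot: [3.141, 0.004, 3.029]
force: [-4.8, -1.5, 17.6]
grip_width: 0.163
gripper_force: 69.6
```

Back at the start pose. I open, pause so that the latch settles, rise clear and check.

Request:
move_arm(
  deltas=[0.085,0,0,0,0,0,0,0.085,0,0,0,0,0,0,0.085,0,0,0,0,0,0,0.085,0,0,0,0,0,0,0.085,0,0,0,0,0,0,0.085,0,0,-0.03,0,0,0,0.085,0,0,-0.04,0,0,0,0.085,0,0,-0.05,0,0,0,0.085,0.04,0.03,0,0,0,0,0.085,0.04,0.03,0,0,0,0],
)

```text
t: 12.15
position: [0.4493, 0.0652, 0.3913]
ee_rot: [3.141, 0.001, 3.026]
force: [0.2, 1.4, 1.0]
grip_width: 0.998
gripper_force: 0.0
```

Request:
move_arm(
  deltas=[0.085,0.03,0.045,0,0,0,0,0.085,0.03,0.045,0,0,0,0,0.085,0.03,0.045,0,0,0,0,0.085,0.0,0.045,0,0,0,0,0.085,0,0,0,0,0,0,0.085,0,0,0,0,0,0,0.085,0,0,0,0,0,0,0.085,0,0,0,0,0,0],
)

```text
t: 13.15
position: [0.3812, 0.253, 0.3914]
ee_rot: [3.141, 0.001, 3.025]
force: [-0.0, 0.3, 0.0]
grip_width: 0.993
gripper_force: 0.0
```

Run:
```python
from h import *
from rig import vision,models
P=[]
for c in('side','top'):
    p=vision.capture(c)
    for n in('handle','mouth','blue_tray','yellow_tray','plug_a'): print(n,[(d['conf'],d['centre']) for d in models.landmark_of(p,n)])
    P.append(cv2.resize(p['color'][80:300,220:440,::-1],None,fx=1.8,fy=1.8))
cv2.imwrite('pics/b5.png',np.hstack(P))
```

```text
handle [(0.56, [0.5327, -0.0084, 0.3032])]
mouth [(0.79, [0.6579, -0.0168, 0.2548])]
blue_tray [(0.69, [0.6477, -0.1169, 0.0096]), (0.66, [0.358, -0.1738, 0.0024]), (0.58, [0.574, -0.3529, 0.0014])]
yellow_tray [(0.91, [0.6696, 0.0739, 0.0045])]
plug_a [(0.63, [0.6782, -0.1642, 0.0455]), (0.45, [0.5951, -0.1521, 0.0456])]
handle [(0.67, [0.535, -0.0016, 0.2988])]
mouth [(0.56, [0.6536, -0.0209, 0.2524])]
blue_tray [(0.95, [0.5702, -0.356, -0.002]), (0.74, [0.3585, -0.1692, -0.0002]), (0.64, [0.6557, -0.0193, 0.2532]), (0.59, [0.649, -0.1155, 0.0032])]
yellow_tray [(0.9, [0.6691, 0.0752, 0.0106])]
plug_a [(0.7, [0.6794, -0.168, 0.0414]), (0.58, [0.5988, -0.1554, 0.0458])]
```

View pics/b5.png

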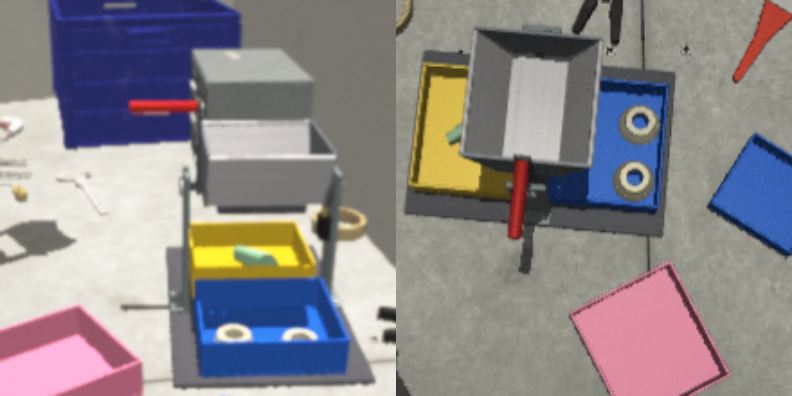

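The bucket is upright and empty, and both plugs are in the blue tray, at (640,124) and (633,180) in the right half. The trays are where they stood, and the arm is clear.

```bash
python3 -c "
from rig import manip; print(manip.sign_off())"
```

```text
the job is handed in; nothing more can be done
None
```

The job is handed in: both cream plugs are in the blue tray, the bucket is back upright (I guided it there by its bar rather than letting it swing free), and both trays stand where they were.

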